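# Scrub out the steel beaker with the bottle brush

## Robot

A 7-joint arm with a two-finger parallel gripper is mounted at the origin on a cart in front of the work surface, level with it; the furniture and walls round the work are solid. World frame = base frame: x ahead of the robot, y to its left, z up, the work surface at z = 0. Lengths are in m, angles in rad, forces in N, time in s.
With the tool pointing down it reaches from about 0.4 to 0.875 m from the base axis. Payload 19.3 kg.
Tool frame: the origin (TCP) lies between the finger pads; the fingertips stand tip_reach ahead of it and the grasp point (between the pads) lies 5 mm behind it (tip_reach is the distance from the TCP to the fingertips, in m); z points along the fingers, y is the line along which they close (so a half turn about z gives the same grasp; the last joint's range is limited). The gripper opens to 85 mm and grips with 20 to 120 N. Pads are 22 mm wide; open, the fingers measure 114 mm over their backs; the gripper's body (76 mm by 85 mm) begins 54 mm behind the grasp point. The pads swing forward as they close: fully open they stand 13 mm farther back than shut.
Start: joints at [1.206, 0.521, -0.036, 1.599, 0.021, 1.021, -0.113], TCP at [0.182, -0.598, 0.245] pointing down, gripper open.
Joint ranges: [-2.91, 2.91], [-0.3, 2.13], [-1.5, 1.42], [0.17, 2.43], [-1.26, 4.41], [0.16, 1.93], [-2.52, 2.52]. Speed limits (rad/s): [1.89, 1.89, 2.39, 2.39, 3.01, 3.01, 3.01].

## Interface

Orientations are given as a 3x3 rotation matrix whose columns are the frame's x, y, z axes.
In Python, from workcell import * gives the robot as it stands.
- The arm moves only by the tool step_arm, never from a script. Its arguments are lists of equal length, an entry for each row: "translation": the shift along the tool's x, y, z in m, a list of three; "angular": the turn, a rotation vector about the tool's x, y, z in degrees, a list of three. A call has 1 to 5 rows; each row is the pose to reach, as a shift and turn from the pose commanded when the call began, along the tool's axes at that moment; what a row does not reach only later rows make up. A row lasts 1/8 s, in which the tool goes at most 62.5 mm and 10.7 degrees, less where a joint would pass 70% of its speed; a pose out of reach is approached as far as the arm can. A call with a gripper value outside its range is refused whole. "hand" is the closure, from 0 (fully open) to 1 (shut), set as the call begins (left out, the last holds). The fingers move at their own pace and stop on an object; "squeeze" is the grip in N (left out, the last holds). Time passes only in rows, so rows that repeat a pose let the fingers close. It gives the time, the measured TCP pose, the force, the opening and the grip force at its end, in the units of the state.
- sense(): the state, without advancing time (a new reading comes with each control period).
- get_image(name): name is "scene" or "side" or "wrist"; returns a dict with "frame" (420x560x3 uint8, blue, green, red), "mtx" (3x3 intrinsics, pixels), "world_to_cam" (4x4, takes a point from world to camera coordinates); the wrist camera has in their place "hand_eye" (4x4, takes a point from camera to tool coordinates, whose origin is the TCP and whose axes are the flange's). Camera axes: x right, y up, looking along -z (the intrinsics and any distortion apply to the point x, -y, -z); pixel columns grow to the right and rows downward; lengths in m; the calibration is good to about 2 mm. The wrist camera is an equidistant fisheye: a pixel r from the principal point sees the ray r / f radians off the axis. A picture is of the moment at which its call begins: read the wrist's pose just before it. There is no depth.
- job_done(): hands the job in; it is judged then, once.
The state is a dict: "clock": time; "qpos": joint angles; "joint_velocities": joint speeds; "effort": joint torques, N m; "eef_pos": TCP position; "tcp_rot": TCP orientation; "ft_force": force on the tool from outside, world axes, zero at the start; "torque": the same for the moment, N m; "grip_width": finger opening in m; "gripper_force": force on a finger pad.
Only numpy, scipy, OpenCV 4.12 (cv2) and the standard library are available. Lean on these libraries where they do the work, as an engineer would, in place of code of your own. Each camera call takes 0.05 s, during which the arm holds its last target. There are 200 camera calls.

## Task

Scrub out the empty steel beaker: take the bottle brush by its blue handle out of its black stand, work it up and down twice inside the beaker, each time down until the bristle end almost touches the bottom and then up until the bristle end is near the rim, and stand the brush back in its stand, bristles down. Keep the beaker standing where it is, and keep the brush out of the coffee mug and leave the mug where it is.

Things in the scene. Friction and masses are not known exactly. Their poses are not given: they have to be found in the camera images.
- brush: Loose bottle brush, 190 mm long, about 80 g, standing upright in the stand, bristles down. Origin: middle of the flat bristle end (the lowest point); z runs up along the brush to the handle. Bristle head 32 mm in diameter from z = 0 to 60 mm (rigid), thin wire stem from 60 to 102 mm, round blue handle 18 mm in diameter from z = 102 to 190 mm. The handle may be grasped at any yaw.
- stand_in (a point): Middle of the inner floor of the black round brush stand, which is fixed; this floor is 6 mm above the bench and the brush stands on it. The pot is 60 mm across outside, straight bore 52 mm in diameter, mouth flared to 60 mm, rim 60 mm above this point; its foot is 80 mm across. z points up.
- beaker_in (a point): Middle of the inner floor of the loose, empty, round steel beaker without a handle (about 300 g): straight, 80 mm across outside, at least 68 mm across inside, rim turned out to 86 mm, 90 mm above this point; the floor is 4 mm above the bench. z points up.
- mug_in (a point): Point on the axis of the bystander, a loose cream mug with a green band, a handle and coffee in it, 7 mm above the bench; 86 mm across and 90 mm high, its handle sticks out to 79 mm from the axis towards this frame's -y. The beaker and the mug may have changed places.
Not all that is in view belongs to the job. Leave any green or purple look-alike of the brush alone. Leave any turquoise look-alike of the part that bears stand_in alone.

How it is judged:
On the way, in this order (a step that is already met when the one before it is completed fails the run):
1. first stroke down: the bristle end is inside the beaker within 25 mm of its floor (z of brush in the frame of beaker_in below 0.025 m and horizontal distance between brush and beaker_in below 0.03 m), for 0.05 s.
2. first stroke up: the bristle end is over the beaker's floor, 50 to 120 mm above it (z of brush in the frame of beaker_in between 0.05 and 0.12 m and horizontal distance between brush and beaker_in below 0.03 m), for 0.05 s.
3. second stroke down: the bristle end is inside the beaker within 25 mm of its floor (all of step 1), for 0.05 s.
4. second stroke up: the bristle end is over the beaker's floor, 50 to 120 mm above it (all of step 2), for 0.05 s.
At the end, for the whole second after the job is handed in: The brush stands released and at rest in its stand, bristles down (bristle end within 18 mm of the middle of the stand's floor and less than 15 mm above it, brush leaning less than 0.4 rad); the beaker stands upright within 40 mm of where it was, and the coffee mug within 30 mm of where it was (horizontal distance between brush and stand_in below 0.018 m and z of brush in the frame of stand_in below 0.015 m and angle between brush's own z axis and vertical below 0.4 rad and linear speed of brush below 0.03 m/s and angle between beaker_in's own z axis and vertical below 0.15 rad and distance of beaker_in from where it was at the start of the episode below 0.04 m and distance of mug_in from where it was at the start of the episode below 0.03 m); the robot touches nothing.
It fails at once if the beaker is tipped by more than 0.35 rad (angle between beaker_in's own z axis and vertical above 0.35 rad).
It fails at once if the coffee mug is shifted by more than 30 mm or tipped by more than 0.35 rad (distance of mug_in from where it was at the start of the episode above 0.03 m or angle between mug_in's own z axis and vertical above 0.35 rad).
It fails at once if the brush is put into the coffee mug (distance between brush and mug_in below 0.05 m).
It also fails if it takes over 58 s, if anything falls off the work surface, if the arm or the gripper's body presses on something with over 40 N, if the wrist force passes 120 N, or if a joint passes its speed limit or range.

## Working session

There is one attempt and no reset: what is moved stays moved. The work goes in short steps, Python scripts to look and compute and a tool call to move; the robot and the scene stay as the last step left them, time stands still between calls to the robot, and variables do not carry over. Pictures are saved under pics/ and viewed, at most 10 in all, crops included, and the job is handed in when it is done.

Besides the shell and the picture viewer there is one more tool, called after "Emit:" as name(argument=value, ...) on one line, values as JSON. step_arm: Moves the arm, as the interface text tells. Its arguments: {"type":"object","properties":{"translation":{"type":"array","items":{"type":"array","items":{"type":"number"}}},"angular":{"type":"array","items":{"type":"array","items":{"type":"number"}}},"hand":{"type":"number"},"squeeze":{"type":"number"}},"required":["translation","angular"]}

```bash
mkdir -p pics; ls
python3 - <<'E'
from workcell import *
import cv2,numpy as np
s=sense();print({k:np.round(v,3).tolist() for k,v in s.items()})
for n in("scene","side"):
    d=get_image(n);cv2.imwrite(f"pics/{n}0.png",d["frame"]);print(n,d["mtx"],np.round(d["world_to_cam"],3),[k for k in d])
E
```

```text
pics
{'clock': 0.0, 'qpos': [1.206, 0.522, -0.036, 1.6, 0.021, 1.021, -0.113], 'joint_velocities': [-0.0, -0.002, -0.001, 0.0, -0.0, -0.001, 0.0], 'effort': [0.001, -92.71, 1.981, -36.993, 0.018, 0.008, -0.0], 'eef_pos': [0.181, -0.598, 0.245], 'tcp_rot': [[0.957, 0.291, -0.0], [0.291, -0.957, 0.001], [-0.0, -0.001, -1.0]], 'ft_force': [-0.35, -0.388, 0.574], 'torque': [0.021, -0.062, 0.022], 'gripper_force': 0.0, 'grip_width': 0.085}
scene [[485.49204572   0.         277.02996309]
 [  0.         485.49204572 208.09293071]
 [  0.           0.           1.        ]] [[-0.904 -0.426 -0.024  0.485]
 [ 0.202 -0.478  0.855 -0.133]
 [-0.376  0.768  0.518 -0.747]
 [ 0.     0.     0.     1.   ]] ['frame', 'mtx', 'world_to_cam']
side [[484.21759642   0.         286.77548756]
 [  0.         484.21759642 203.67695002]
 [  0.           0.           1.        ]] [[ 0.897  0.441  0.023 -0.494]
 [-0.266  0.499  0.825  0.101]
 [ 0.353 -0.746  0.565 -1.348]
 [ 0.     0.     0.     1.   ]] ['frame', 'mtx', 'world_to_cam']
```

View pics/scene0.png

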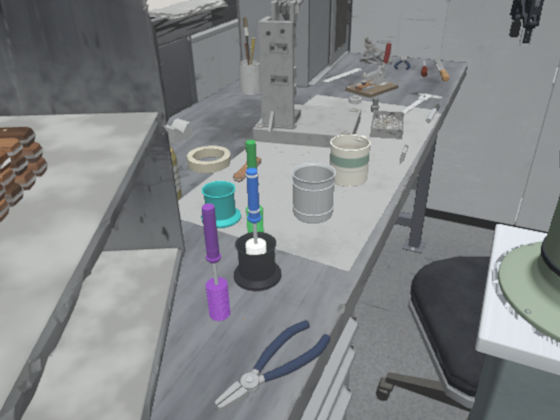

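View pics/side0.png

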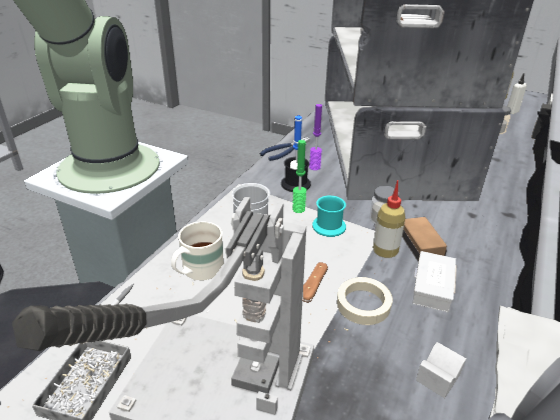

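The scene view shows these candidates for the brush:
- The blue-handled brush at (253,195), standing in the black stand at (256,258).
- A green look-alike behind it, at (251,152).
- A purple look-alike at (212,235).

The turquoise pot at (220,205) is the stand's look-alike. The steel beaker is at (314,193) and the mug at (350,160). The blue brush in the black stand is the one that fits. I'll measure it and confirm it in a crop.

```bash
cat > h.py <<'E'
from workcell import *
import cv2,numpy as np
F=np.diag([1.,-1,-1])
def P(d): return d["mtx"]@F@d["world_to_cam"][:3]
def plane(d,uv,z):
    W=d["world_to_cam"];R,t=W[:3,:3],W[:3,3];c=-R.T@t
    r=R.T@F@np.linalg.inv(d["mtx"])@np.array([*uv,1.]);return c+r*(z-c[2])/r[2]
def tri(a,ua,b,ub):
    X=cv2.triangulatePoints(P(a),P(b),np.array(ua,float).reshape(2,1),np.array(ub,float).reshape(2,1));return (X[:3]/X[3]).ravel()
def mask(f,lo,hi,box=None):
    m=cv2.inRange(cv2.cvtColor(f,cv2.COLOR_BGR2HSV),lo,hi)
    if box: z=np.zeros_like(m);x0,y0,x1,y1=box;z[y0:y1,x0:x1]=m[y0:y1,x0:x1];m=z
    return m
def blob(m):
    n,l,s,c=cv2.connectedComponentsWithStats(m);i=1+np.argmax(s[1:,4]);return l==i,s[i],c[i]
def proj(d,p): q=P(d)@np.array([*p,1.]);return q[:2]/q[2]
E
python3 - <<'E'
from h import *
a=get_image("scene");b=get_image("side")
for nm,lo,hi in(("blue",(106,120,60),(119,255,255)),("green",(55,120,60),(72,255,255)),("purple",(132,100,60),(150,255,255)),("turq",(84,120,60),(95,255,255))):
    o=[]
    for d in(a,b):
        m,s,c=blob(mask(d["frame"],lo,hi));y,x=np.nonzero(m)
        top=(x[y<=y.min()+2].mean(),y.min());bot=(x[y>=y.max()-2].mean(),y.max());o.append((top,bot,c));print(nm,s,np.round(top,1),np.round(bot,1))
    print(nm,"top",tri(a,o[0][0],b,o[1][0]).round(3),"bot",tri(a,o[0][1],b,o[1][1]).round(3),"cen",tri(a,o[0][2],b,o[1][2]).round(3))
f=a["frame"]
# black stand
m,s,c=blob(mask(f,(0,0,0),(179,255,55),(215,225,300,295)));print("black",s,c)
y,x=np.nonzero(m);print("foot extremes",x.min(),y[x==x.min()].mean(),x.max(),y[x==x.max()].mean(),y.max(),x[y==y.max()].mean())
cr=cv2.resize(f[120:300,180:400],None,fx=3.3,fy=3.3,interpolation=cv2.INTER_CUBIC);cv2.imwrite("pics/cropA.png",cr)
cr=cv2.resize(b["frame"][100:290,160:360],None,fx=3.1,fy=3.1,interpolation=cv2.INTER_CUBIC);cv2.imwrite("pics/cropB.png",cr)
E
```

```text
blue [247 178  12  33 327] [252.1 178. ] [253.1 210. ]
blue [295 121   7  21 118] [298. 121.] [296.6 141. ]
blue top [0.495 0.166 0.183] bot [0.495 0.166 0.128] cen [0.495 0.167 0.158]
green [246 140  10  27 202] [250.4 140. ] [251.8 166. ]
green [293 186  14  27 301] [299.5 186. ] [298.7 212. ]
green top [ 0.604 -0.042  0.143] bot [ 0.608 -0.05   0.082] cen [ 0.607 -0.047  0.113]
purple [206 278  24  43 806] [217.9 278. ] [218.3 320. ]
purple [309 147  13  23 244] [315.3 147. ] [314.5 169. ]
purple top [0.505 0.266 0.068] bot [ 0.505  0.275 -0.007] cen [0.505 0.27  0.031]
turq [ 202  181   39   47 1135] [219.9 181. ] [222. 227.]
turq [ 313  196   33   41 1080] [329.4 196. ] [330.3 236. ]
turq top [0.639 0.034 0.084] bot [ 0.65   0.03  -0.026] cen [0.645 0.027 0.033]
black [263 255   1   1   1] [263. 255.]
foot extremes 263 255.0 263 255.0 255 263.0
```

View pics/cropA.png

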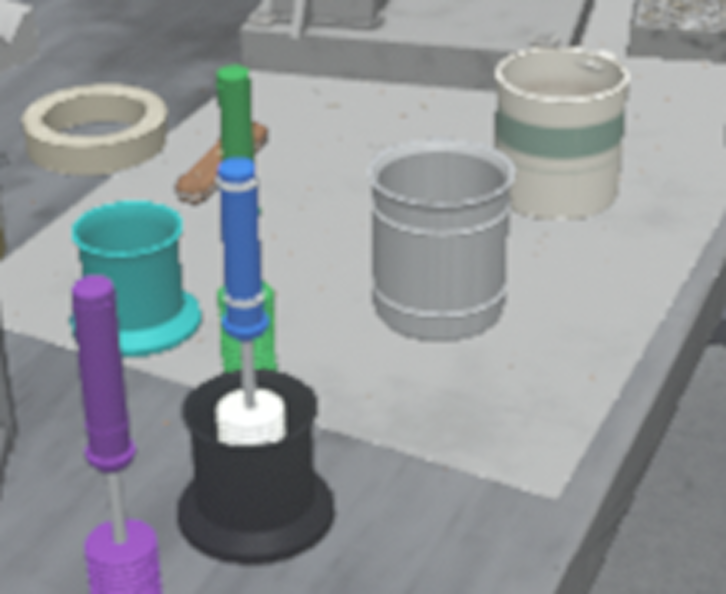

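View pics/cropB.png

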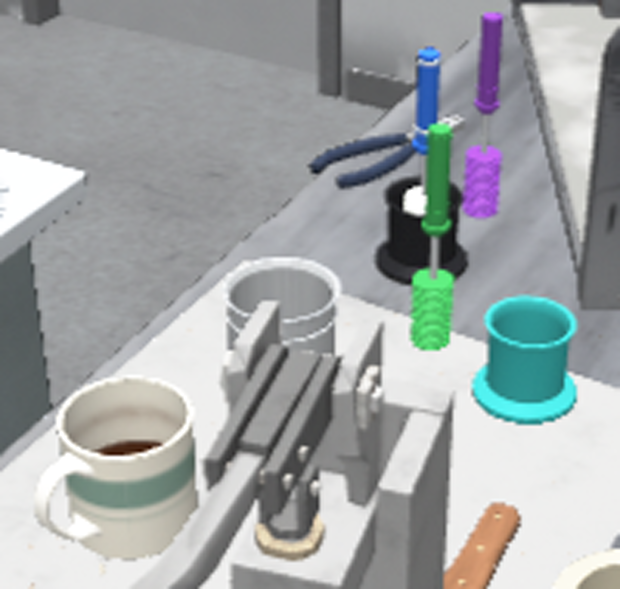

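The crops confirm it: the blue-handled brush with white bristles stands in the black stand, and the steel beaker is empty. The mug with coffee is beyond the beaker. Next I'll measure the beaker, stand and mug.

Run:
```python
from h import *
a=get_image("scene");b=get_image("side")
ca=lambda x,y:(180+(x+.5)/3.3-.5,120+(y+.5)/3.3-.5)
cb=lambda x,y:(160+(x+.5)/3.1-.5,100+(y+.5)/3.1-.5)
def rep(n,d,l,r,z):
    L,R=plane(d,l,z),plane(d,r,z);print(n,((L+R)/2).round(4),"diam",np.linalg.norm(L-R).round(4))
rep("beaker rim scene",a,ca(371,182),ca(514,182),.092)
rep("beaker rim side",b,cb(223,300),cb(341,300),.092)
rep("stand rim scene",a,ca(183,410),ca(317,410),.066)
rep("stand foot scene",a,ca(178,512),ca(335,512),.003)
rep("mug rim scene",a,ca(495,80),ca(629,80),.09)
rep("mug rim side",b,cb(56,428),cb(194,428),.09)
g=mask(a["frame"],(0,0,0),(179,110,85),(225,230,290,295));m,s,c=blob(g);y,x=np.nonzero(m);print("black",s)
for lo,hi,z in((230,250,.066),(262,290,.003)):
    k=(y>=lo)&(y<hi);xl,xr=x[k].min(),x[k].max();rep("black",a,(xl-.5,np.median(y[k&(x==xl)])),(xr+.5,np.median(y[k&(x==xr)])),z)
print("foot front edge",plane(a,(x[y==y.max()].mean(),y.max()+.5),0).round(3))
print("blue scene top",plane(a,ca(238,165),.196).round(3),"bottom",plane(a,ca(246,328),.108).round(3))
print("blue side top",plane(b,cb(429,53),.196).round(3))
print("green top", tri(a,ca(235,72),b,cb(440,130)).round(3),"base",plane(b,cb(431,342),.0).round(3))
print("purple top", tri(a,ca(96,285),b,cb(491,18)).round(3))
# neighbours' tall fixture near beaker: side crop
print("scene cam",(-a["world_to_cam"][:3,:3].T@a["world_to_cam"][:3,3]).round(2))
```

```text
beaker rim scene [ 0.4782 -0.0427  0.092 ] diam 0.0812
beaker rim side [ 0.4897 -0.062   0.092 ] diam 0.0845
stand rim scene [0.4941 0.1673 0.066 ] diam 0.0646
stand foot scene [0.4941 0.1667 0.003 ] diam 0.0789
mug rim scene [ 0.4611 -0.209   0.09  ] diam 0.0859
mug rim side [ 0.4734 -0.2345  0.09  ] diam 0.0873
black [ 234  232   47   59 1789]
black [0.4947 0.1656 0.066 ] diam 0.0636
black [0.4949 0.1662 0.003 ] diam 0.0779
foot front edge [0.479 0.199 0.   ]
blue scene top [0.495 0.164 0.196] bottom [0.497 0.161 0.108]
blue side top [0.496 0.164 0.196]
green top [0.553 0.06  0.189] base [0.554 0.061 0.   ]
purple top [0.505 0.267 0.189]
scene cam [0.18 0.72 0.51]
```

```bash
cat >> h.py <<'E'
from scipy.spatial.transform import Rotation as Ro
def go(*wps):
    "rows from current pose to world waypoints (x,y,z,yaw of tool x deg), tool down"
    s=sense();p0=np.array(s["eef_pos"]);R0=np.array(s["tcp_rot"]);p=p0;yaw=np.degrees(np.arctan2(R0[1,0],R0[0,0]))
    for w in wps:
        q=np.array(w[:3]);n=int(np.ceil(max(np.linalg.norm(q-p)/.06,abs(w[3]-yaw)/10,1)))
        for k in range(1,n+1):
            pk=p+(q-p)*k/n;yk=np.radians(yaw+(w[3]-yaw)*k/n);c,s_=np.cos(yk),np.sin(yk)
            R=np.array([[c,s_,0],[s_,-c,0],[0,0,-1.]])
            print((R0.T@(pk-p0)).round(3).tolist(),np.degrees(Ro.from_matrix(R0.T@R).as_rotvec()).round(1).tolist(),pk.round(2))
        p,yaw=q,w[3]
E
python3 - <<'E'
from h import *
a=get_image("scene");b=get_image("side")
ca=lambda x,y:(180+(x+.5)/3.3-.5,120+(y+.5)/3.3-.5)
cb=lambda x,y:(160+(x+.5)/3.1-.5,100+(y+.5)/3.1-.5)
for nm,d,uv,z in(("beaker sc",a,ca(443,145),.094),("beaker sd",b,cb(282,258),.094),("mug sc",a,ca(562,47),.097),("mug sd",b,cb(125,377),.097)):
    p=plane(d,uv,z);W=d["world_to_cam"];c=-W[:3,:3].T@W[:3,3];v=(c-p)[:2];print(nm,(p[:2]+.043*v/np.linalg.norm(v)).round(4))
print("fixture base",plane(a,(275,135),.0).round(2),plane(b,(270,400),.0).round(2),"fixture top tri",tri(a,(278,15),b,(290,232)).round(2))
go((.25,-.5,.36,30),(.38,-.28,.36,65),(.45,-.05,.36,90))
E
```

```text
beaker sc [ 0.4785 -0.0434]
beaker sd [ 0.4849 -0.0525]
mug sc [ 0.4607 -0.204 ]
mug sd [ 0.4744 -0.2309]
fixture base [ 0.73 -0.39  0.  ] [ 0.73 -0.43  0.  ] fixture top tri [ 0.73 -0.39  0.31]
[0.031, -0.025, -0.038] [-0.0, 0.0, -4.4] [ 0.2  -0.57  0.28]
[0.063, -0.049, -0.077] [-0.0, 0.0, -8.7] [ 0.23 -0.53  0.32]
[0.094, -0.074, -0.115] [-0.0, 0.0, -13.1] [ 0.25 -0.5   0.36]
[0.132, -0.108, -0.115] [-0.0, 0.0, -20.1] [ 0.28 -0.46  0.36]
[0.169, -0.143, -0.115] [-0.0, 0.0, -27.1] [ 0.3  -0.41  0.36]
[0.207, -0.178, -0.115] [-0.0, -0.0, -34.1] [ 0.33 -0.37  0.36]
[0.245, -0.212, -0.115] [-0.0, -0.0, -41.1] [ 0.35 -0.32  0.36]
[0.282, -0.247, -0.115] [-0.0, -0.0, -48.1] [ 0.38 -0.28  0.36]
[0.309, -0.287, -0.115] [-0.0, -0.0, -53.1] [ 0.39 -0.23  0.36]
[0.336, -0.327, -0.115] [-0.0, -0.0, -58.1] [ 0.41 -0.19  0.36]
[0.363, -0.366, -0.115] [-0.0, -0.0, -63.1] [ 0.42 -0.14  0.36]
[0.389, -0.406, -0.115] [-0.0, -0.0, -68.1] [ 0.44 -0.1   0.36]
[0.416, -0.446, -0.115] [-0.0, -0.0, -73.1] [ 0.45 -0.05  0.36]
```

Emit:
step_arm(translation=[[0.03,-0.025,-0.04],[0.065,-0.05,-0.08],[0.095,-0.075,-0.115],[0.13,-0.11,-0.115],[0.17,-0.145,-0.115]], angular=[[0,0,-4],[0,0,-9],[0,0,-13],[0,0,-20],[0,0,-27]])

```text
clock: 1.02
eef_pos: [0.3026, -0.4086, 0.3608]
tcp_rot: [[0.718, 0.696, 0.0], [0.696, -0.718, -0.001], [-0.0, 0.001, -1.0]]
ft_force: [1.8, 0.2, -0.3]
grip_width: 0.0854
gripper_force: 0.0
```

```bash
python3 -c "
from h import *
go((.38,-.28,.36,65),(.45,-.05,.36,90))"
```

```text
[0.048, -0.013, 0.0] [0.1, 0.0, -7.0] [ 0.33 -0.37  0.36]
[0.097, -0.026, 0.0] [0.1, 0.0, -13.9] [ 0.35 -0.32  0.36]
[0.145, -0.039, 0.001] [0.1, 0.0, -20.9] [ 0.38 -0.28  0.36]
[0.187, -0.062, 0.001] [0.1, 0.0, -25.9] [ 0.39 -0.23  0.36]
[0.229, -0.085, 0.001] [0.1, 0.0, -30.9] [ 0.41 -0.19  0.36]
[0.271, -0.108, 0.001] [0.0, 0.0, -35.9] [ 0.42 -0.14  0.36]
[0.313, -0.132, 0.001] [0.0, 0.0, -40.9] [ 0.44 -0.1   0.36]
[0.355, -0.155, 0.0] [0.0, 0.0, -45.9] [ 0.45 -0.05  0.36]
```

Emit:
step_arm(translation=[[0.05,-0.013,0],[0.1,-0.026,0],[0.15,-0.04,0],[0.19,-0.062,0],[0.23,-0.085,0]], angular=[[0,0,-7],[0,0,-14],[0,0,-21],[0,0,-26],[0,0,-31]])

```text
clock: 1.65
eef_pos: [0.4093, -0.1877, 0.3604]
tcp_rot: [[0.258, 0.966, 0.0], [0.966, -0.258, -0.0], [-0.0, 0.0, -1.0]]
ft_force: [1.4, 0.5, 0.1]
grip_width: 0.0855
gripper_force: 0.0
```

```bash
python3 -c "
from h import *
go((.45,-.05,.36,90))"
```

```text
[0.048, 0.001, 0.0] [0.0, 0.0, -5.0] [ 0.42 -0.14  0.36]
[0.096, 0.003, 0.0] [0.0, 0.0, -10.0] [ 0.44 -0.1   0.36]
[0.144, 0.004, 0.0] [0.0, 0.0, -14.9] [ 0.45 -0.05  0.36]
```

Emit:
step_arm(translation=[[0.05,0.001,0],[0.1,0.003,0],[0.145,0.004,0],[0.145,0.004,0]], angular=[[0,0,-5],[0,0,-10],[0,0,-15],[0,0,-15]])

```text
clock: 2.15
eef_pos: [0.4511, -0.0473, 0.3605]
tcp_rot: [[-0.004, 1.0, 0.001], [1.0, 0.004, 0.001], [0.001, 0.001, -1.0]]
ft_force: [0.5, -1.2, -0.1]
grip_width: 0.0852
gripper_force: 0.0
```

Run:
```python
from h import *
import pickle
s=sense();d=get_image("wrist");cv2.imwrite("pics/wrist1.png",d["frame"]);pickle.dump((s,d),open("w1.pkl","wb"))
print(np.round(s["eef_pos"],4),d["mtx"],np.round(d["hand_eye"],3),[k for k in d])
```

```text
[ 0.4511 -0.0473  0.3605] [[325.1922621    0.         276.69219761]
 [  0.         325.1922621  205.61994595]
 [  0.           0.           1.        ]] [[ 0.001  0.955  0.296  0.075]
 [ 1.    -0.001  0.001  0.001]
 [ 0.001  0.296 -0.955 -0.129]
 [ 0.     0.     0.     1.   ]] ['frame', 'mtx', 'hand_eye']
```

View pics/wrist1.png

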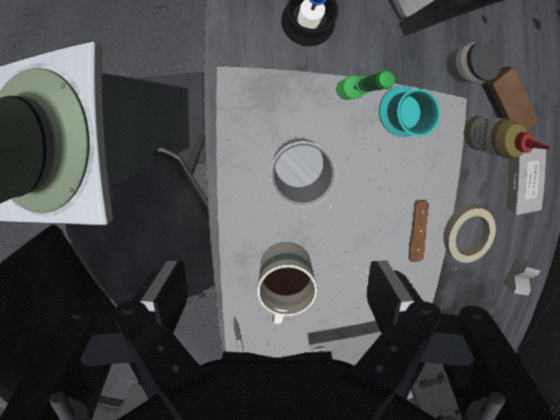

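Wrist view: beaker rim centred near (304,172), mug rim near (287,288), stand with the brush at (311,15), and the green brush lying across (350–390,85). I'll turn the rim edges into positions.

```bash
cat >> h.py <<'E'
def wplane(s,d,uv,z):
    K=d["mtx"];v=np.array([(uv[0]-K[0,2])/K[0,0],(uv[1]-K[1,2])/K[1,1]]);t=np.linalg.norm(v)
    ray=np.array([*(np.sin(t)*v/t),np.cos(t)]);H=d["hand_eye"];R=np.array(s["tcp_rot"]);p=np.array(s["eef_pos"])
    r=R@H[:3,:3]@F@ray;c=R@H[:3,3]+p;return c+r*(z-c[2])/r[2]
E
python3 - <<'E'
from h import *
import pickle
s,d=pickle.load(open("w1.pkl","rb"))
def c(n,pts,z):
    q=np.array([wplane(s,d,u,z) for u in pts],np.float32)[:,:2];o,r=cv2.minEnclosingCircle(q);print(n,np.round(o,4),"diam",round(2*r,4),q.round(3).tolist())
c("beaker",[(272.5,172),(335,175),(304,140.5),(304,203.5)],.094)
c("mug",[(257,288),(317.5,288),(287,261),(287,315)],.097)
print("brush bristle top",wplane(s,d,(311,14),.066)[:2].round(4))
print("green", wplane(s,d,(346,88),.03)[:2].round(3))
go((.495,.166,.30,90),(.495,.166,.152,90))
E
```

```text
Traceback (most recent call last):
cv2.error: OpenCV(4.12.0) /io/opencv/modules/imgproc/src/shapedescr.cpp:201: error: (-215:Assertion failed) count >= 0 && (depth == CV_32F || depth == CV_32S) in function 'minEnclosingCircle'
```

Run:
```python
from h import *
import pickle
s,d=pickle.load(open("w1.pkl","rb"))
def c(n,pts,z):
    q=np.array([wplane(s,d,u,z)[:2] for u in pts]).astype(np.float32).reshape(-1,1,2).copy();o,r=cv2.minEnclosingCircle(q);print(n,np.round(o,4),"diam",round(2*r,4),q.round(3).tolist())
c("beaker",[(272.5,172),(335,175),(304,140.5),(304,203.5)],.094)
c("mug",[(257,288),(317.5,288),(287,261),(287,315)],.097)
print("brush bristle top",wplane(s,d,(311,14),.066)[:2].round(4))
print("green", wplane(s,d,(346,88),.03)[:2].round(3))
go((.495,.166,.30,90),(.495,.166,.152,90))
```

```text
beaker [ 0.4861 -0.0519] diam 0.0803 [[[0.44699999690055847, -0.050999999046325684]], [[0.5249999761581421, -0.05400000140070915]], [[0.48500001430511475, -0.012000000104308128]], [[0.4869999885559082, -0.09200000017881393]]]
mug [ 0.4674 -0.2172] diam 0.0907 [[[0.42500001192092896, -0.2150000035762787]], [[0.5099999904632568, -0.2150000035762787]], [[0.46700000762939453, -0.1720000058412552]], [[0.46799999475479126, -0.2619999945163727]]]
brush bristle top [0.4953 0.1546]
green [0.549 0.059]
[0.054, 0.011, 0.015] [0.0, -0.0, 0.0] [0.46 0.   0.35]
[0.108, 0.022, 0.03] [0.0, -0.0, 0.0] [0.47 0.06 0.33]
[0.161, 0.033, 0.045] [0.0, -0.0, 0.0] [0.48 0.11 0.32]
[0.215, 0.044, 0.06] [0.0, -0.0, 0.0] [0.5  0.17 0.3 ]
[0.215, 0.044, 0.11] [0.0, -0.0, 0.0] [0.5  0.17 0.25]
[0.215, 0.044, 0.159] [0.0, -0.0, 0.0] [0.5  0.17 0.2 ]
[0.215, 0.044, 0.208] [0.0, -0.0, 0.0] [0.5  0.17 0.15]
```

Emit:
step_arm(translation=[[0.055,0.01,0.015],[0.108,0.022,0.03],[0.16,0.033,0.045],[0.213,0.044,0.06],[0.213,0.044,0.06]], angular=[[0,0,0],[0,0,0],[0,0,0],[0,0,0],[0,0,0]])

```text
clock: 2.82
eef_pos: [0.4947, 0.1653, 0.2991]
tcp_rot: [[-0.001, 1.0, -0.002], [1.0, 0.001, 0.001], [0.001, -0.002, -1.0]]
ft_force: [-0.2, -1.4, 0.2]
grip_width: 0.0853
gripper_force: 0.0
```

Run:
```python
from h import *
import pickle
s=sense();d=get_image("wrist");cv2.imwrite("pics/wrist2.png",d["frame"])
m,st,c=blob(mask(d["frame"],(106,120,60),(119,255,255)));print(st,c,wplane(s,d,c,.19).round(4))
y,x=np.nonzero(m);k=y>y.max()-8
go((.495,.165,.152,90))
```

```text
[269 200  22  22 390] [279.37435897 210.93846154] [0.4974 0.1622 0.19  ]
[0.001, 0.0, 0.049] [-0.1, 0.0, -0.0] [0.49 0.16 0.25]
[0.001, 0.0, 0.098] [-0.1, 0.0, -0.0] [0.49 0.16 0.2 ]
[0.002, 0.0, 0.148] [-0.1, 0.0, -0.0] [0.5  0.16 0.15]
```

View pics/wrist2.png

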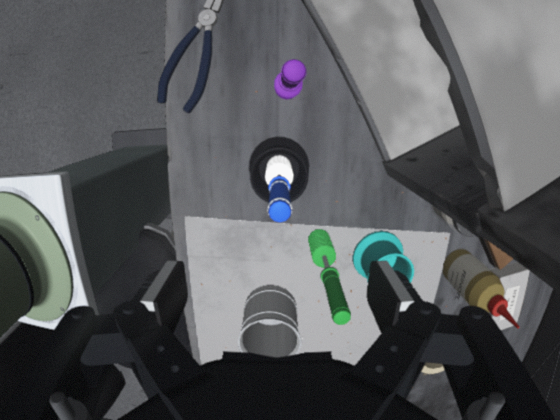

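Wrist view: blue handle top at (280,211), above the black stand at (279,168), with the purple one 100 mm further on and clear space for the fingers. I'll descend and grasp.

Emit:
step_arm(translation=[[-0.001,0.001,0.045],[-0.001,0.001,0.09],[-0.001,0.001,0.125],[-0.001,0.001,0.149],[-0.001,0.001,0.149]], angular=[[0,0,0],[0,0,0],[0,0,0],[0,0,0],[0,0,0]])

```text
clock: 3.5
eef_pos: [0.4957, 0.1596, 0.1505]
tcp_rot: [[0.004, 1.0, -0.002], [1.0, -0.004, -0.001], [-0.001, -0.002, -1.0]]
ft_force: [0.8, 0.1, 1.1]
grip_width: 0.0855
gripper_force: 0.0
```

Emit:
step_arm(translation=[[0,0,0],[0,0,0],[0,0,0],[0,0,0],[0,0,0]], angular=[[0,0,0],[0,0,0],[0,0,0],[0,0,0],[0,0,0]], hand=1, squeeze=40)

```text
clock: 4.12
eef_pos: [0.4964, 0.1618, 0.1518]
tcp_rot: [[0.002, 1.0, 0.001], [1.0, -0.002, 0.0], [0.0, 0.001, -1.0]]
ft_force: [-0.8, -0.7, 6.8]
grip_width: 0.0173
gripper_force: 39.0
```

Emit:
step_arm(translation=[[0,0,-0.03],[0,0,-0.07],[0,0,-0.11],[0,0,-0.13],[0,0,-0.13]], angular=[[0,0,0],[0,0,0],[0,0,0],[0,0,0],[0,0,0]])

```text
clock: 4.75
eef_pos: [0.4965, 0.1618, 0.2825]
tcp_rot: [[0.002, 1.0, 0.002], [1.0, -0.002, 0.0], [0.0, 0.002, -1.0]]
ft_force: [-0.3, 1.6, -1.8]
grip_width: 0.0173
gripper_force: 39.3
```

Run:
```python
from h import *
s=sense();a=get_image("scene");b=get_image("side");print(s["eef_pos"],s["grip_width"],s["gripper_force"])
cv2.imwrite("pics/lift.png",np.hstack([cv2.resize(a["frame"][60:300,150:350],None,fx=2,fy=2),cv2.resize(b["frame"][40:280,180:380],None,fx=2,fy=2)])[:600,:800])
go((.47,.06,.28,90),(.486,-.05,.28,90))
```

```text
[0.49645296 0.1618165  0.28248533] 0.01733322495887243 39.28930699825287
[-0.051, -0.013, 0.0] [-0.0, 0.0, -0.1] [0.48 0.11 0.28]
[-0.101, -0.026, 0.001] [-0.0, 0.0, -0.1] [0.47 0.06 0.28]
[-0.156, -0.017, 0.001] [-0.0, 0.0, -0.1] [0.48 0.   0.28]
[-0.211, -0.009, 0.001] [-0.0, 0.0, -0.1] [ 0.49 -0.05  0.28]
```

View pics/lift.png

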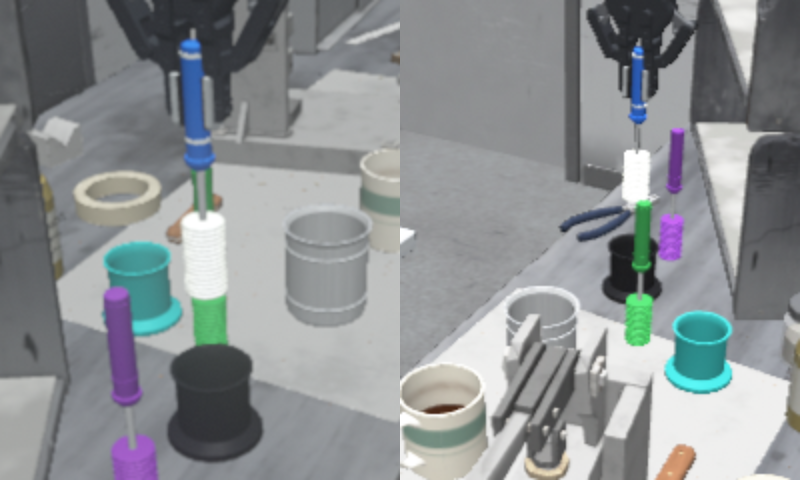

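The brush is lifted and hangs in the gripper clear of the stand. Before carrying it I'll check its lean from the handle top and bristle end in both views.

Run:
```python
from h import *
a=get_image("scene");b=get_image("side")
A=lambda x,y:(150+x/2,60+y/2);B=lambda x,y:(180+(x-400)/2,40+y/2)
print("top",tri(a,A(190,45),b,B(639,50)).round(4),"collar",tri(a,A(200,163),b,B(637,118)).round(4),"headtop",tri(a,A(203,218),b,B(637,154)).round(4),"end",tri(a,A(206,292),b,B(636,196)).round(4))
```

```text
top [0.4957 0.1649 0.324 ] collar [0.4945 0.1657 0.2408] headtop [0.4971 0.1626 0.1958] end [0.4954 0.1678 0.1362]
```

Emit:
step_arm(translation=[[-0.05,-0.013,0],[-0.1,-0.025,0],[-0.155,-0.02,0],[-0.2,-0.012,0],[-0.216,-0.0115,0]], angular=[[0,0,0],[0,0,0],[0,0,0],[0,0,0],[0,0,0]])

```text
clock: 5.58
eef_pos: [0.4839, -0.0569, 0.2804]
tcp_rot: [[0.005, 1.0, -0.001], [1.0, -0.005, -0.0], [-0.0, -0.001, -1.0]]
ft_force: [0.8, 0.4, -0.9]
grip_width: 0.0172
gripper_force: 39.3
```

Run:
```python
from h import *
s=sense();a=get_image("scene");s2=sense();print(s2["eef_pos"])
cv2.imwrite("pics/over.png",cv2.resize(a["frame"][60:240,220:400],None,fx=3.2,fy=3.2,interpolation=cv2.INTER_CUBIC))
```

```text
[ 0.48377479 -0.0574815   0.28039116]
```

View pics/over.png

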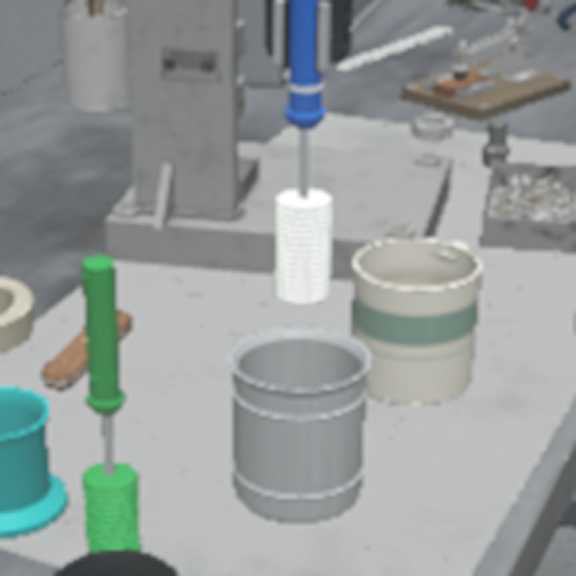

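The bristle end at (303,298) sits right over the beaker mouth, rim centre (302,362). First stroke down.

Emit:
step_arm(translation=[[0.002,0,0.03],[0.002,0,0.06],[0.002,0,0.09],[0.002,0,0.115],[0.002,0,0.115]], angular=[[0,0,0],[0,0,0],[0,0,0],[0,0,0],[0,0,0]])

```text
clock: 6.25
eef_pos: [0.4831, -0.0511, 0.1649]
tcp_rot: [[0.0, 1.0, -0.003], [1.0, -0.0, 0.001], [0.001, -0.003, -1.0]]
ft_force: [-0.1, -0.1, -0.8]
grip_width: 0.0166
gripper_force: 39.3
```

Emit:
step_arm(translation=[[0,0,0],[0,0,0]], angular=[[0,0,0],[0,0,0]])

```text
clock: 6.5
eef_pos: [0.4846, -0.0521, 0.1672]
tcp_rot: [[0.002, 1.0, 0.001], [1.0, -0.002, -0.0], [-0.0, 0.001, -1.0]]
ft_force: [-0.2, 1.1, -0.8]
grip_width: 0.017
gripper_force: 39.3
```

Emit:
step_arm(translation=[[0,0,0.005],[0,0,0.005],[0,0,0.005]], angular=[[0,0,0],[0,0,0],[0,0,0]])

```text
clock: 6.88
eef_pos: [0.4841, -0.0523, 0.1613]
tcp_rot: [[0.002, 1.0, -0.0], [1.0, -0.002, 0.0], [0.0, -0.0, -1.0]]
ft_force: [-0.2, -0.3, -0.2]
grip_width: 0.0168
gripper_force: 39.3
```

Run:
```python
from h import *
s=sense();a=get_image("scene");b=get_image("side");print(s["eef_pos"],s["ft_force"])
o=[]
for d in(a,b):
    m,st,c=blob(mask(d["frame"],(106,120,60),(119,255,255)));y,x=np.nonzero(m);print(st,c);o.append(c)
print("handle mid",tri(a,o[0],b,o[1]).round(4))
```

```text
[ 0.48408545 -0.05232767  0.16132879] [-0.23915028 -0.28405514 -0.16571185]
[308 123  10  28 211] [312.30331754 136.02843602]
[246 153   8  23 113] [248.4159292 163.6460177]
handle mid [ 0.4822 -0.0501  0.1672]
```

Emit:
step_arm(translation=[[0,0,-0.035],[0,0,-0.07],[0,0,-0.07],[0,0,-0.07]], angular=[[0,0,0],[0,0,0],[0,0,0],[0,0,0]])

```text
clock: 7.48
eef_pos: [0.4838, -0.0525, 0.2308]
tcp_rot: [[0.002, 1.0, -0.0], [1.0, -0.002, -0.0], [-0.0, -0.0, -1.0]]
ft_force: [-0.4, 0.4, -2.0]
grip_width: 0.017
gripper_force: 39.4
```

Emit:
step_arm(translation=[[0,0,0.035],[0,0,0.07],[0,0,0.07],[0,0,0.07],[0,0,0.07]], angular=[[0,0,0],[0,0,0],[0,0,0],[0,0,0],[0,0,0]])

```text
clock: 8.1
eef_pos: [0.4846, -0.0523, 0.1623]
tcp_rot: [[0.002, 1.0, 0.001], [1.0, -0.002, -0.0], [-0.0, 0.001, -1.0]]
ft_force: [0.8, -0.3, -1.1]
grip_width: 0.0169
gripper_force: 39.3
```

Emit:
step_arm(translation=[[0,0,-0.035],[0,0,-0.07],[0,0,-0.07],[0,0,-0.07]], angular=[[0,0,0],[0,0,0],[0,0,0],[0,0,0]])

```text
clock: 8.6
eef_pos: [0.4839, -0.0525, 0.2314]
tcp_rot: [[0.002, 1.0, 0.0], [1.0, -0.002, -0.0], [-0.0, 0.0, -1.0]]
ft_force: [0.4, -0.5, -0.9]
grip_width: 0.017
gripper_force: 39.5
```

Emit:
step_arm(translation=[[0,0,-0.03],[0,0,-0.055],[0.05,-0.012,-0.055],[0.1,-0.014,-0.055],[0.15,0,-0.055]], angular=[[0,0,0],[0,0,0],[0,0,0],[0,0,0],[0,0,0]])

```text
clock: 9.22
eef_pos: [0.4837, 0.0987, 0.2859]
tcp_rot: [[0.003, 1.0, -0.001], [1.0, -0.003, -0.001], [-0.001, -0.001, -1.0]]
ft_force: [1.4, -0.9, -1.0]
grip_width: 0.0169
gripper_force: 39.4
```

```bash
python3 -c "
from h import *
go((.4962,.1618,.285,90))"
```

```text
[0.032, 0.006, 0.0] [-0.0, 0.1, -0.1] [0.49 0.13 0.29]
[0.063, 0.012, 0.001] [-0.0, 0.1, -0.1] [0.5  0.16 0.28]
```

Emit:
step_arm(translation=[[0.032,0.006,0],[0.063,0.012,0],[0.063,0.012,0],[0.063,0.012,0]], angular=[[0,0,0],[0,0,0],[0,0,0],[0,0,0]])

```text
clock: 9.72
eef_pos: [0.4962, 0.1601, 0.2856]
tcp_rot: [[0.002, 1.0, -0.001], [1.0, -0.002, -0.001], [-0.001, -0.001, -1.0]]
ft_force: [0.9, -0.2, -1.1]
grip_width: 0.0168
gripper_force: 39.4
```

Run:
```python
from h import *
s=sense();a=get_image("scene");b=get_image("side");print(s["eef_pos"],sense()["eef_pos"])
# white bristle head in both views vs stand centre (.4945,.166)
for d,n in((a,"sc"),(b,"sd")):
    u=proj(d,(.495,.166,.165));x,y=u.astype(int);m,st,c=blob(mask(d["frame"],(0,0,215),(179,30,255),(x-20,y-25,x+20,y+30)))
    print(n,u.round(1),st,c,plane(d,(c[0],u[1]),.165).round(4))
go((.4962,.1618,.153,90))
```

```text
[0.49623232 0.16008915 0.28558332] [0.49644124 0.15968378 0.28597796]
sc [252.1 188.8] [241 163  24  44 845] [252.87573964 185.0035503 ] [0.4939 0.1655 0.165 ]
sd [297.5 127.8] [290 113  19  28 344] [297.57267442 126.5755814 ] [0.4952 0.1661 0.165 ]
[0.001, -0.0, 0.044] [-0.0, 0.0, -0.1] [0.5  0.16 0.24]
[0.001, -0.0, 0.089] [-0.0, 0.0, -0.1] [0.5  0.16 0.2 ]
[0.002, -0.0, 0.133] [-0.0, 0.0, -0.2] [0.5  0.16 0.15]
```

Emit:
step_arm(translation=[[0.002,0,0.03],[0.002,0,0.06],[0.002,0,0.09],[0.002,0,0.115],[0.002,0,0.13]], angular=[[0,0,0],[0,0,0],[0,0,0],[0,0,0],[0,0,0]])

```text
clock: 10.45
eef_pos: [0.4963, 0.1618, 0.1553]
tcp_rot: [[0.003, 1.0, -0.001], [1.0, -0.003, -0.0], [-0.0, -0.001, -1.0]]
ft_force: [-0.3, 0.0, -0.6]
grip_width: 0.0171
gripper_force: 39.5
```

Emit:
step_arm(translation=[[0,0,0],[0,0,0.001],[0,0,0.002]], angular=[[0,0,0],[0,0,0],[0,0,0]])

```text
clock: 10.82
eef_pos: [0.4969, 0.1627, 0.155]
tcp_rot: [[0.002, 1.0, 0.001], [1.0, -0.002, 0.0], [0.0, 0.001, -1.0]]
ft_force: [-0.3, 0.0, -1.1]
grip_width: 0.0171
gripper_force: 39.4
```

Emit:
step_arm(translation=[[0,0,0.001],[0,0,0.002],[0,0,0.002]], angular=[[0,0,0],[0,0,0],[0,0,0]])

```text
clock: 11.2
eef_pos: [0.4965, 0.1627, 0.1523]
tcp_rot: [[0.002, 1.0, -0.0], [1.0, -0.002, 0.0], [0.0, -0.0, -1.0]]
ft_force: [-0.3, 0.5, -1.1]
grip_width: 0.017
gripper_force: 39.4
```

Emit:
step_arm(translation=[[0,0,0],[0,0,0],[0,0,0]], angular=[[0,0,0],[0,0,0],[0,0,0]], hand=0.75)

```text
clock: 11.58
eef_pos: [0.4965, 0.1627, 0.1523]
tcp_rot: [[0.002, 1.0, 0.0], [1.0, -0.002, 0.0], [0.0, 0.0, -1.0]]
ft_force: [0.5, 0.5, 0.1]
grip_width: 0.0214
gripper_force: 0.0
```

Emit:
step_arm(translation=[[0,0,0],[0,0,0],[0,0,0],[0,0,0],[0,0,0]], angular=[[0,0,0],[0,0,0],[0,0,0],[0,0,0],[0,0,0]], hand=0)

```text
clock: 12.2
eef_pos: [0.4965, 0.1627, 0.1523]
tcp_rot: [[0.002, 1.0, 0.0], [1.0, -0.002, 0.0], [0.0, 0.0, -1.0]]
ft_force: [0.0, -0.4, 0.1]
grip_width: 0.0856
gripper_force: 0.0
```

Emit:
step_arm(translation=[[0,0,-0.03],[0,0,-0.07],[0,0,-0.11],[0,0,-0.14],[0,0,-0.14]], angular=[[0,0,0],[0,0,0],[0,0,0],[0,0,0],[0,0,0]])

```text
clock: 12.82
eef_pos: [0.4972, 0.163, 0.2942]
tcp_rot: [[0.002, 1.0, 0.003], [1.0, -0.002, 0.001], [0.001, 0.003, -1.0]]
ft_force: [0.8, -0.2, 0.2]
grip_width: 0.0851
gripper_force: 0.0
```

Run:
```python
from h import *
s=sense();a=get_image("scene");b=get_image("side");print(s["eef_pos"],s["ft_force"])
o=[]
for d in(a,b):
    m,st,c=blob(mask(d["frame"],(106,120,60),(119,255,255)));print(st,c);o.append(c)
print("handle",tri(a,o[0],b,o[1]).round(4))
cv2.imwrite("pics/end.png",cv2.resize(a["frame"][100:300,180:400],None,fx=2.5,fy=2.5))
```

```text
[0.49722004 0.16298827 0.29419394] [ 0.76869287 -0.23474998  0.23996128]
[246 178  12  33 326] [252.14417178 193.86196319]
[295 121   7  21 120] [297.86666667 130.4       ]
handle [0.495  0.1677 0.1573]
```

View pics/end.png

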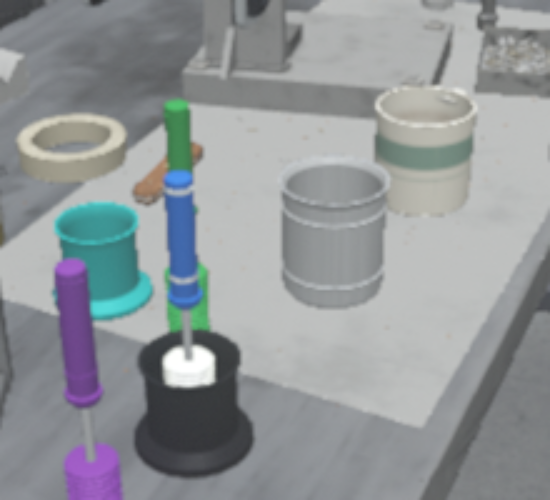

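The brush stands upright in the black stand at its starting position. The beaker and mug are where they were, and the gripper is clear.

```bash
python3 -c "
from workcell import *
print(job_done())"
```

```text
the job is handed in; nothing more can be done
None
```

I scrubbed the beaker with two full strokes and stood the brush back upright in its black stand. The last picture shows the beaker and mug where they started, and the job was handed in at about 13 s; no verdict came back.

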